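# Let the bun stamp down from its giant peg

## Task

Two giant clothes pegs stand handles-up on small wooden stands, each with a bun stamp hanging in its jaws. Squeeze the handles of the peg that holds the plain wooden stamp over the blue lunchbox tier until it is fully open, so that the stamp drops into the tier, then let the peg spring shut again. Leave the red stamp hanging in the other peg.

Things in the scene. Friction and masses are not known exactly. Their poses are not given: they have to be found in the camera images.
- wood_stand: Fixed stand with the right peg over a blue tier. Origin on the table under the peg's middle, z up. Upright pale wood peg, 24 mm wide (x), hinge along x at z 138 mm. Its +y handle is rigid, vertical, outer face y = +18 mm, z 142 to 210. The sprung -y handle's outer face, at the squeezing height z 192, is at y = -28 mm at rest, -9.5 mm squeezed. Handles are free above and outside down to z 145.
- wood_peg (a joint): Angle of that peg's sprung -y leg, rad: 0 = at rest, jaws shut; grows as its handle goes to +y; 0.34 = stop, fully open (above 0.22 is enough). The spring pushes back 3.5 N at rest, 8.5 N at the stop, and shuts the peg when let go. Only this handle gives: centre a two-finger gripper on the squeezed handles, y about +4 mm in the stand, not on those at rest, or the rigid handle stops it early.
- wood_stamp: Plain brown wooden bun stamp, 50 g, loose: disc 54 mm wide, 12 thick; stem 8 wide, 20 long; knob 20 wide, 12 high. Origin: centre of the underside; z to the knob. Hangs by its knob in the peg's jaws, underside 56 mm above the table, and drops by itself when they open. The blue tier below, 120 mm square, walls 4 mm, is fixed and centred on the stand's origin: floor at z 16 mm, rim at z 52 mm.
- red_stamp: Red plastic bun stamp of the same shape, size and origin. It hangs in the peg of the other stand, which has a white tier and the same sizes, and must stay there. Each stand: base 150 (x) by 165 mm (y -70 to +95), 12 thick; a post at y +66 to +84 mm and an arm, top at z 142 mm, carry the peg.
Mind the look-alikes: they are no part of the job. What is shaped like the wood_stand but green or yellow is not meant.

How it is judged:
By the outcome, as a careful person would: the job done as asked, in the order asked, and still so for the second after the job is handed in, with the robot touching nothing.
It also fails if it takes over 32 s, if anything falls off the work surface, if the arm or the gripper's body presses on something with over 40 N, if the wrist force passes 120 N, or if a joint passes its speed limit or range.

## Robot

A 6-joint arm with a two-finger parallel gripper is mounted at the origin on the work surface. World frame = base frame: x ahead of the robot, y to its left, z up, the work surface at z = 0. Lengths are in m, angles in rad, forces in N, time in s.
With the tool pointing down it reaches from about 0.375 to 0.75 m from the base axis. Payload 9 kg.
Tool frame: the origin (TCP) lies where the fingers leave the gripper's body, on its centre line; the fingertips stand manip.tips_ahead ahead of it and the grasp point (between the pads) lies 54 mm ahead of it (manip.tips_ahead is the distance from the TCP to the fingertips, in m); z points along the fingers, y is the line along which they close (so a half turn about z gives the same grasp; the last joint's range is limited). The gripper opens to 85 mm and grips with 20 to 120 N. Pads are 22 mm wide; open, the fingers measure 114 mm over their backs; the gripper's body (76 mm by 85 mm) begins 54 mm behind the grasp point. The pads swing forward as they close: fully open they stand 13 mm farther back than shut.
Start: joints at [1.107, 0.104, 0.097, 1.564, 0, 1.353], TCP at [0.146, 0.582, 0.304] pointing down, gripper open.
Joint ranges: [-2.99, 2.99], [-0.84, 1.86], [-1.1, 1.16], [-1.84, 2.11], [-1.51, 1.56], [-3.14, 3.14]. Speed limits (rad/s): [2.22, 2.22, 2.57, 3.14, 3.14, 3.14].

## Interface

Orientations are given as a 3x3 rotation matrix whose columns are the frame's x, y, z axes.
In Python, from cell import manip gives the robot as it stands.
- The arm moves only by the shell command python3 -m creep 'ROWS' [OPENING] [FORCE]. ROWS is a JSON object of lists of equal length, an entry for each row: "translation": the shift along the world's x, y, z in units of 30 mm (1.0 is 30 mm), a list of three; "yaw": the turn about the world's z in units of 6 degrees (1.0 is 6 degrees). In form: {"translation": [[tx, ty, tz], ...], "yaw": [yaw, ...]}. A call has 1 to 8 rows; each row is the pose to reach, as a shift and turn from the pose commanded when the call began; what a row does not reach only later rows make up. A row lasts 1/12 s, in which the tool goes at most 41.7 mm and 7.16 degrees, less where a joint would pass 70% of its speed; a pose out of reach is approached as far as the arm can. A call with a gripper value outside its range is refused whole. OPENING is the opening in per cent of the stroke, from 0 (shut) to 100 (fully open), set as the call begins (- or left out, the last holds). The fingers move at their own pace and stop on an object; FORCE is the grip in N (left out, the last holds). Time passes only in rows, so rows that repeat a pose let the fingers close. It gives the time, the measured TCP pose, the force and the opening at its end, in the units of the state.
- manip.get_obs(): the state, without advancing time (a new reading comes with each control period).
- manip.capture(name): name is "side" or "top"; returns the picture (420x560x3 uint8, blue, green, red); there is no depth.
- manip.camera_model(name): a dict with "fovy" (degrees; the focal length in pixels is half the picture's height over the tangent of half this angle, whatever the lens; pixels are square), "cx", "cy" (the principal point, pixels), "rvec" (rotation vector, rad) and "tvec" (3), from world to camera coordinates, as OpenCV has them. Camera axes: x right, y down, z forward; pixel columns grow to the right and rows downward; lengths in m; the calibration is good to about 2 mm. A picture is of the moment at which its call begins. camera_model takes no time and is no camera call.
- manip.job_done(): hands the job in, once; it reports no verdict.
Trained networks look in the newest picture that a camera, given by its name, has taken for a name from the list of things; names that differ only in an ending like _2 or _b are one class to them, and where a whole thing is asked for, a point or a joint stands for the part that bears it (a point fixed in the world has none). Each returns a list of dicts, best first, with "p" (0 to 1); they miss things now and then, are a little off and sometimes report something else, mostly with a low value. They report only what shows in the picture. A call takes as long as a camera call. They do not tell look-alikes from the thing itself.
- manip.boxes_of(name, camera): "at" ([x, y, z] in m, in world coordinates, good to about 4 mm: the middle of the surface that is visible of it).
- manip.mark_of(name, camera): "at" ([x, y, z] in m, in world coordinates, good to about 4 mm: a listed point, or the origin of a listed thing).
The state is a dict: "t": time; "q": joint angles; "qd": joint speeds; "tau": joint torques, N m; "tcp_pos": TCP position; "ee_rot": TCP orientation; "ft_force": force on the tool from outside, world axes, zero at the start; "wrist_torque": the same for the moment, N m; "gripper_width": finger opening in m.
Only numpy, scipy, OpenCV 4.12 (cv2) and the standard library are available. Lean on these libraries where they do the work, as an engineer would, in place of code of your own. Each camera call takes 0.05 s, during which the arm holds its last target. There are 200 camera calls.

## Working session

There is one attempt and no reset: what is moved stays moved. The work goes in short steps, Python scripts to look and compute and a shell command to move; the robot and the scene stay as the last step left them, time stands still between calls to the robot, and variables do not carry over. Pictures are saved under pics/ and viewed, on a budget of 10 in all, crops included, one or two more only if the job needs it, and the job is handed in when it is done.

```bash
mkdir -p pics; ls
python3 - <<'E'
from cell import manip
import cv2,numpy as np
a=manip.capture("side");b=manip.capture("top")
cv2.imwrite("pics/side1.png",a);cv2.imwrite("pics/top1.png",b)
for c in("side","top"):
    print(c,manip.camera_model(c))
    for n in("wood_stand","wood_stamp","red_stamp"):
        print(n,[(np.round(d["at"],3).tolist(),round(d["p"],2)) for d in manip.mark_of(n,c)])
o=manip.get_obs();print(o["t"],o["tcp_pos"],o["ee_rot"],manip.tips_ahead,o["gripper_width"])
E
```

```text
pics
side {'fovy': 53.992669932532706, 'cx': 286.0592084852737, 'cy': 207.01527639403105, 'rvec': array([ 2.1066461 , -0.07938734,  0.07909741]), 'tvec': array([-0.54234764,  0.13151231,  0.77960026])}
wood_stand [([0.598, 0.195, 0.002], 0.83), ([0.311, 0.38, -0.001], 0.74), ([0.784, -0.032, -0.001], 0.64)]
wood_stamp [([0.598, 0.192, 0.056], 0.64)]
red_stamp [([0.529, -0.168, 0.056], 0.82)]
top {'fovy': 43.99223319007037, 'cx': 288.7431543682802, 'cy': 209.5693630449447, 'rvec': array([ 2.19941873, -2.15979262,  0.05423098]), 'tvec': array([0.09059849, 0.55799497, 1.24275692])}
wood_stand [([0.312, 0.386, 0.0], 0.94), ([0.6, 0.192, 0.002], 0.66), ([0.784, -0.037, -0.001], 0.65)]
wood_stamp [([0.6, 0.196, 0.053], 0.65)]
red_stamp [([0.53, -0.17, 0.059], 0.54)]
0.4 [0.1459763  0.58195634 0.3037957 ] [[-9.69936656e-01  2.43357509e-01 -7.99639253e-05]
 [ 2.43357517e-01  9.69936651e-01 -1.09598757e-04]
 [ 5.08882613e-05 -1.25763675e-04 -9.99999991e-01]] 0.0726 0.0851930915463448
```

View pics/side1.png

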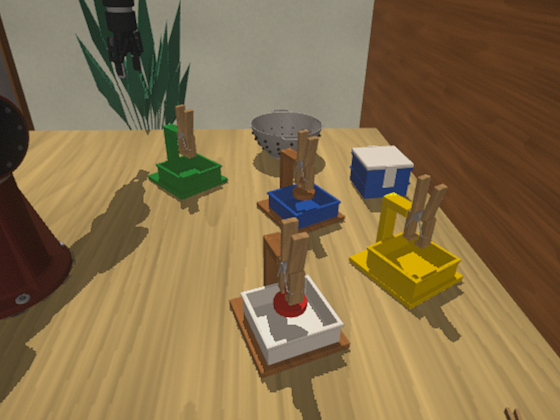

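View pics/top1.png

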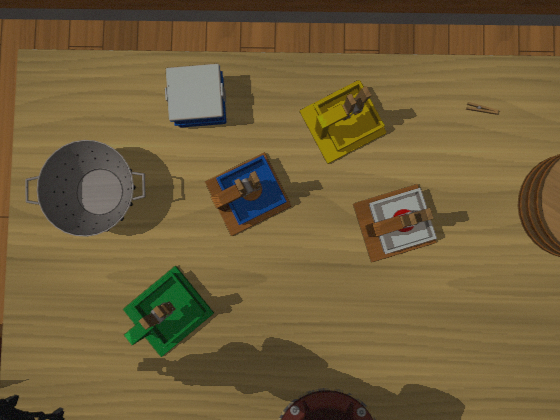

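Side view: the plain wooden stamp hangs over the blue tier at about (303,192), and the red stamp over the white tier at (290,303). The green stand is at (188,165) and the yellow at (410,255), both empty. In the top view they are blue (250,190), white/red (404,220), green (170,310) and yellow (345,118), plus a blue lunchbox at (195,95). I choose the blue stand, mark ≈ (0.599, 0.194). Next I fit its yaw.

```bash
cat > h.py <<'E'
from cell import manip
import cv2,numpy as np
from scipy.optimize import minimize
def cam(n):
    m=manip.camera_model(n);f=210/np.tan(np.radians(m["fovy"]/2))
    return m["rvec"],m["tvec"],np.array([[f,0,m["cx"]],[0,f,m["cy"]],[0,0,1.]])
def proj(n,P):
    r,t,K=cam(n);return cv2.projectPoints(np.array(P,float),r,t,K,None)[0][:,0]
def W(p,P):
    c,s=np.cos(p[2]),np.sin(p[2]);P=np.array(P,float)
    return np.c_[p[0]+c*P[:,0]-s*P[:,1],p[1]+s*P[:,0]+c*P[:,1],P[:,2]]
rim=[[x,y,.052] for x,y in((-.06,-.06),(.06,-.06),(.06,.06),(-.06,.06))]
rimb=[[x,y,.012] for x,y,_ in rim]
base=[[x,y,z] for z in (0,.012) for x,y in((-.075,-.07),(.075,-.07),(.075,.095),(-.075,.095))]
rigid=[[x,y,z] for x in(-.012,.012) for y,z in((.018,.145),(.018,.21))]
spr=[[x,-.028,.192] for x in(-.012,.012)]
E
python3 - <<'E'
from h import *
def mask(img):
    h=cv2.cvtColor(img,cv2.COLOR_BGR2HSV)
    return h
T=cv2.imread("pics/top1.png");S=cv2.imread("pics/side1.png")
# silhouette of tier (blue) hull + base: fit to blue mask hull by IoU in both views
def blue(img,n):
    h=cv2.cvtColor(img,cv2.COLOR_BGR2HSV);m=cv2.inRange(h,(105,120,30),(130,255,255))
    c=proj(n,[[.6,.194,.03]])[0];k=np.zeros_like(m);cv2.circle(k,tuple(int(v) for v in c),55,255,-1);m&=k
    nn,l,st,_=cv2.connectedComponentsWithStats(m)
    m=np.where(np.isin(l,[i for i in range(1,nn) if st[i,4]>40]),255,0).astype(np.uint8)
    return cv2.convexHull(cv2.findNonZero(m))[:,0].astype(np.float32)
H={"top":blue(T,"top"),"side":blue(S,"side")}
def loss(p,ns=("top","side")):
    e=0
    for n in ns:
        hull=cv2.convexHull(proj(n,W(p,rim+rimb)).astype(np.float32))[:,0]
        i=cv2.intersectConvexConvex(hull,H[n])[0];e+=1-i/(cv2.contourArea(hull)+cv2.contourArea(H[n])-i)
    return e
for ns in(("top","side"),("top",),("side",)):
    r=min((minimize(loss,[.6,.194,a],args=(ns,),method="Nelder-Mead",options=dict(initial_simplex=[[.6,.194,a],[.61,.194,a],[.6,.204,a],[.6,.194,a+.1]])) for a in(.2,.4,.6)),key=lambda r:r.fun)
    print(ns,r.x.round(4),np.degrees(r.x[2]).round(1),round(r.fun,3))
    if len(ns)==2:p=r.x
np.save("p.npy",p)
out=[]
for img,n in((T,"top"),(S,"side")):
    c=proj(n,W(p,[[0,0,.1]]))[0].astype(int);x0,y0=c[0]-65,c[1]-75
    v=cv2.resize(img[y0:y0+150,x0:x0+130],None,fx=3,fy=3,interpolation=cv2.INTER_CUBIC)
    def L(P,col,cl=True):
        q=((proj(n,W(p,P))-[x0,y0]+.5)*3).astype(int);cv2.polylines(v,[q],cl,col,1)
    L(rim,(0,255,255));L(base[4:],(0,255,0));L([rigid[i] for i in(0,1,3,2)],(255,0,255));L(spr,(0,0,255))
    out.append(v)
cv2.imwrite("pics/crop2.png",np.hstack(out)[:, :800])
E
```

```text
('top', 'side') [0.6012 0.1937 0.4841] 27.7 0.108
('top',) [0.6013 0.1933 0.4838] 27.7 0.044
('side',) [0.6012 0.1946 0.4852] 27.8 0.062
```

View pics/crop2.png

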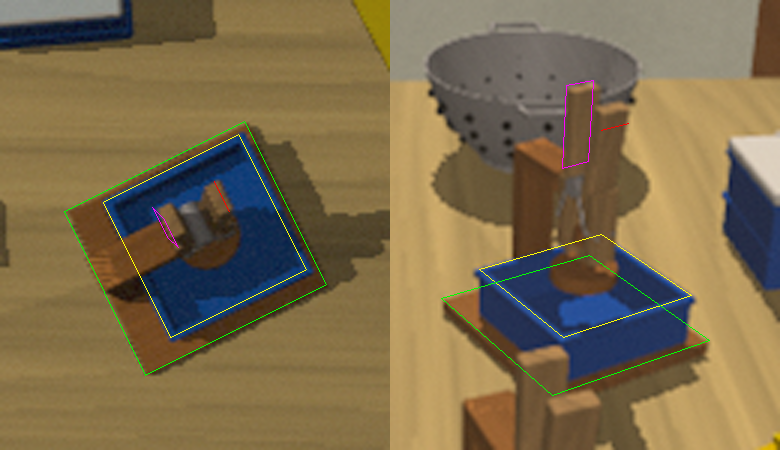

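The overlay fits in both views: the blue tier's rim and base, the rigid handle face (side crop at 580,120) and the sprung handle line (615,127) all line up. The stand is at (0.601, 0.194) with yaw 27.7°, which agrees with the marks within 2 mm. From the present pose the target is a shift of (+15.1, −12.8) units in xy and +7 units of yaw.

```bash
python3 -m creep '{"translation": [[0.5,-0.4,1],[1.5,-1.2,1.2],[2.5,-2.1,1.2],[3.5,-3.0,1.2],[4.5,-3.8,1.2],[5.5,-4.7,1.2],[6.5,-5.5,1.2],[7.5,-6.4,1.2]], "yaw": [0,0.5,1,1.5,2,2.5,3,3.5]}' 100 25
python3 -m creep '{"translation": [[1,-0.8,0],[2,-1.7,0],[3,-2.5,0],[4,-3.4,0],[5,-4.2,0],[6,-5.1,0],[7,-5.9,0],[7.6,-6.4,0]], "yaw": [0.5,1,1.5,2,2.5,3,3.3,3.5]}'
python3 -m creep '{"translation": [[0,0,0],[0,0,0],[0,0,0]], "yaw": [0,0,0]}'
python3 - <<'E'
from h import *
p=np.load("p.npy");o=manip.get_obs();t=W(p,[[0,.0042,.246]])[0]
y=o["ee_rot"][:,1];print(o["t"],o["tcp_pos"],(t-o["tcp_pos"])/.03,np.degrees(np.arctan2(y[1],y[0]))-90-np.degrees(p[2]),o["q"],o["ft_force"])
a=manip.capture("side");b=manip.capture("top")
cv2.imwrite("pics/near3.png",np.hstack([cv2.resize(a[90:290,190:390],(400,400)),cv2.resize(b[110:290,150:330],(400,400))]))
E
```

```text
t: 1.07
tcp_pos: [0.3721, 0.3887, 0.3401]
ee_rot: [[-0.992, -0.123, 0.0], [-0.123, 0.992, 0.001], [-0.001, 0.0, -1.0]]
ft_force: [-0.0, 0.1, -1.0]
gripper_width: 0.0855
t: 1.73
tcp_pos: [0.6014, 0.1951, 0.3393]
ee_rot: [[-0.884, -0.468, 0.0], [-0.468, 0.884, -0.0], [0.0, -0.0, -1.0]]
ft_force: [0.2, -0.1, -0.3]
gripper_width: 0.0855
t: 1.98
tcp_pos: [0.5987, 0.1982, 0.3399]
ee_rot: [[-0.884, -0.468, -0.001], [-0.468, 0.884, 0.0], [0.0, 0.001, -1.0]]
ft_force: [-0.5, 0.3, -0.4]
gripper_width: 0.0856
1.9833 [0.59868285 0.19824757 0.3398548 ] [ 0.01833662 -0.02800688 -3.12849338] 0.16173434134264397 [ 1.12661306e-01  2.13189771e-01  2.82446177e-01  1.64055810e+00
  3.68299000e-04 -3.74292070e-01] [-0.54218535  0.33353559 -0.39481955]
```

View pics/near3.png

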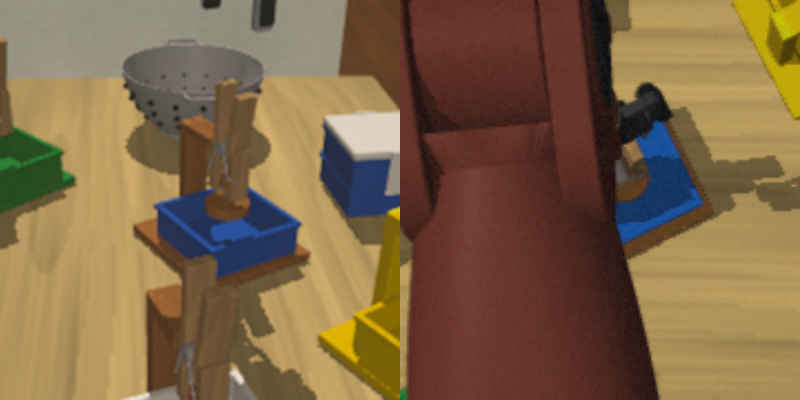

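The open fingers, at (210,0) and (262,12) in the left half, straddle the peg at (235,95). It is aligned within 1 mm and 0.2°, so I descend and check before closing.

```bash
python3 -m creep '{"translation": [[0,0,-0.7],[0,0,-1.4],[0,0,-2.0],[0,0,-2.5],[0,0,-2.8],[0,0,-3.1],[0,0,-3.1],[0,0,-3.1]], "yaw": [0,0,0,0,0,0,0,0]}'
python3 - <<'E'
from h import *
a=manip.capture("side")
cv2.imwrite("pics/down4.png",cv2.resize(a[90:240,230:380],(600,600),interpolation=cv2.INTER_CUBIC))
E
```

```text
t: 2.75
tcp_pos: [0.5988, 0.1983, 0.2473]
ee_rot: [[-0.883, -0.469, 0.0], [-0.469, 0.883, 0.0], [-0.0, 0.0, -1.0]]
ft_force: [-0.7, -0.0, 0.1]
gripper_width: 0.0855
```

View pics/down4.png

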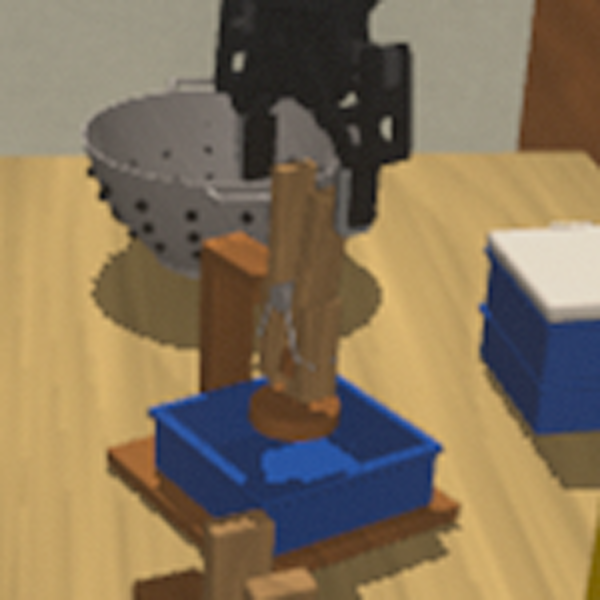

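The fingers are on either side of the handles, at (258,150) and (355,190), and the stamp still hangs at (295,412). I close in stages and watch the force.

```bash
python3 -m creep '{"translation": [[0,0,0],[0,0,0],[0,0,0],[0,0,0],[0,0,0],[0,0,0]], "yaw": [0,0,0,0,0,0]}' 45 30
python3 -m creep '{"translation": [[0,0,0],[0,0,0],[0,0,0],[0,0,0],[0,0,0],[0,0,0]], "yaw": [0,0,0,0,0,0]}' 28 30
python3 - <<'E'
from h import *
a=manip.capture("side")
cv2.imwrite("pics/sq5.png",cv2.resize(a[90:240,230:380],(600,600),interpolation=cv2.INTER_CUBIC))
E
```

```text
t: 3.3
tcp_pos: [0.6006, 0.1964, 0.2487]
ee_rot: [[-0.884, -0.467, 0.004], [-0.467, 0.884, -0.003], [-0.003, -0.005, -1.0]]
ft_force: [5.0, -9.6, 4.4]
gripper_width: 0.0386
t: 3.8
tcp_pos: [0.6004, 0.1972, 0.2496]
ee_rot: [[-0.884, -0.467, 0.005], [-0.467, 0.884, -0.002], [-0.004, -0.004, -1.0]]
ft_force: [0.7, -4.3, 10.3]
gripper_width: 0.0283
```

View pics/sq5.png

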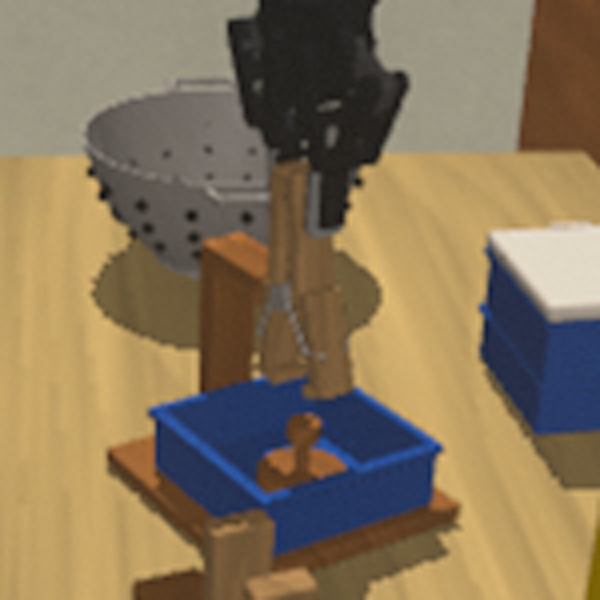

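The jaws are open at 28.3 mm (squeezed is 27.5), with the stamp upright in the tier: knob at (303,428), disc at (300,470). I release, wait and lift.

```bash
python3 -m creep '{"translation": [[0,0,0],[0,0,0],[0,0,0],[0,0,0],[0,0,0],[0,0,0],[0,0,0],[0,0,0]], "yaw": [0,0,0,0,0,0,0,0]}' 100
python3 -m creep '{"translation": [[0,0,0.3],[0,0,0.8],[0,0,1.5],[0,0,2.5],[0,0,3.5],[0,0,4],[0,0,4],[0,0,4]], "yaw": [0,0,0,0,0,0,0,0]}'
python3 - <<'E'
from h import *
a=manip.capture("side")
cv2.imwrite("pics/end6.png",cv2.resize(a[80:380,160:460],(600,600),interpolation=cv2.INTER_CUBIC))
p=np.load("p.npy")
for n in("wood_stamp","red_stamp"): print(n,[(np.round(d["at"],3).tolist(),round(d["p"],2)) for d in manip.mark_of(n,"side")])
E
```

```text
t: 4.52
tcp_pos: [0.5989, 0.1982, 0.247]
ee_rot: [[-0.884, -0.468, -0.0], [-0.468, 0.884, 0.0], [-0.0, 0.0, -1.0]]
ft_force: [-0.5, -0.4, 0.4]
gripper_width: 0.0851
t: 5.18
tcp_pos: [0.5994, 0.1981, 0.3684]
ee_rot: [[-0.884, -0.468, 0.002], [-0.468, 0.884, 0.0], [-0.002, -0.001, -1.0]]
ft_force: [-0.8, 0.1, -0.6]
gripper_width: 0.0856
wood_stamp [([0.604, 0.181, 0.013], 0.64)]
red_stamp [([0.529, -0.167, 0.056], 0.62)]
```

View pics/end6.png

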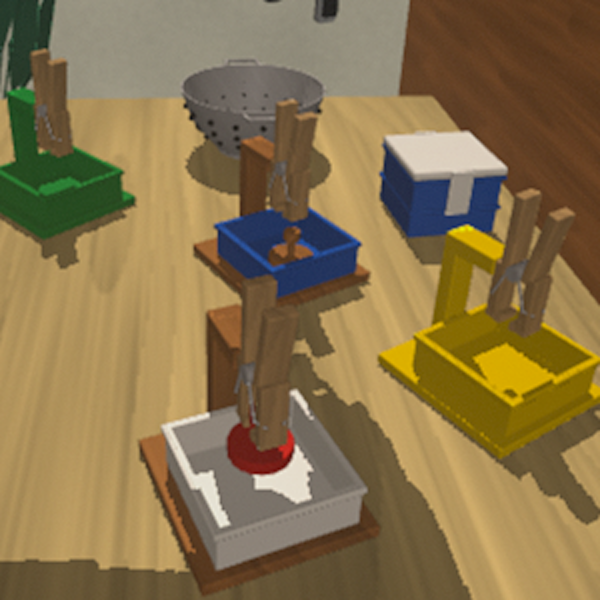

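The stamp stands in the blue tier at (290,245), the wood peg is shut with its handles spread (300,130), the red stamp still hangs at (260,448), and the gripper is clear. I hand in.

```bash
python3 -c "
from cell import manip
print(manip.job_done())"
```

```text
the job is handed in; nothing more can be done
None
```

The plain wooden stamp is in the blue tier, its peg has sprung shut, and the job is handed in; the red stamp still hangs in the other peg. I squeezed the handles to 28.3 mm, against about 27.5 mm at the stop. That puts the joint near 0.32 rad by my estimate from the finger opening, since the angle itself was not read.

- **Last picture:** the stamp stands upright in the tier, with its origin measured at z 13 mm against the 16 mm floor. The peg's jaws are shut and the gripper is about 85 mm above the handles, touching nothing.
- **Forces and time:** the force readings at the end of each move stayed under about 12 N, and the run ended near 5.3 s.
- **Not checked:** I took no top view at the end because the arm blocks it. No check failed or disagreed beyond the stated few mm.

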